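# Proof-load a test tile: guard down, draw the spring slide to the rider and hold

## Task

A glaze test tile is clamped in the small spring tester. Lower the tester's open guard slowly and gently onto its stops; then take the upright wooden handle and draw the spring slide out until its pointer lines up with the rider on the scale, without drawing noticeably past it or shifting the rider. Finish still holding the handle there against the spring (do not let go), and leave everything else on the table where it stands.

Things in the scene. Friction and masses are not known exactly. Their poses are not given: they have to be found in the camera images.
- tester: the tester, fixed: grey plate 100 x 240 x 16 mm (x, y, z) on a wooden block 60 mm tall (plate top 76 mm above the table); origin under its centre, on the table. x points away from the robot, y is the pull direction (about to the robot's left). Guard and tile in its -y half, handle and scale in its +y half, rider rail along its front edge. Only the handle and the open guard stand over 125 mm
- guard (a joint): guard hinge, rad: 0 = down on its stops (level), grows as it opens; starts open between 0.9 and 1.3. The hinge is stiff: the guard stays where it is left and about 2 N on its bar moves it. Coming down through its last 0.25 rad faster than 1.5 rad/s is slamming
- guard_hinge (a point): mid-point of the guard's hinge line, at the far (+x) edge of the tester, 116 mm above the table; the hinge line is parallel to the tester's y axis, so at angle a the guard's bar is 83*cos(a) mm from it along the tester's -x and 83*sin(a) mm above it
- guard_bar (a point): centre of the round bar (12 mm thick, 80 mm long, parallel to the tester's y axis) along the guard's free edge, 83 mm from the hinge line; 116 mm above the table when the guard is down. The guard is a steel frame 80 mm wide and 4 mm thick with a clear window, its outer face is up when down; push it down with closed fingertips on the bar's outer, far side
- draw_slide (a joint): travel of the slide, m: 0 = home, grows along the tester's y axis as it is drawn out, end stop at 0.075; the return spring pulls back with about 4 N at home and about 11 N at 0.06, and takes it home when let go
- handle_grip (a point): grip point in the upright wooden handle that is fixed on the slide, 139 mm above the table and 20 mm below the top of the handle, on its centre line. The handle is 36 mm wide (tester x) x 14 mm thick (tester y, the pull direction) x 70 mm tall and stands on the slide 89 mm above the table; its axes are parallel to the tester's. Free all round; best pinched from above across its 14 mm thickness
- pointer_tip (a point): tip of the slide's flat steel pointer, 4 mm wide, which reaches toward the robot from the slide just in front of the handle's middle, 87 mm above the table; it has the handle's y in the tester frame
- rider_mark (a point): the thin upright fin (2 mm thick, axes parallel to the tester's) on the dark steel rider, a block about 12 x 14 x 12 mm on the rail along the tester's front edge, 28 to 58 mm along the tester's y from the pointer at home, 92 mm above the table. The pointer is at the mark when both have the same y in the tester frame
- cup: small unglazed pinkish cup, 68 mm wide, 62 mm tall, just to the left of the tester; leave it alone; the origin is the centre of its underside
- stamp: small waisted bisque clay stamp standing upright, 23 mm wide, 50 mm tall, just to the right of the tester; leave it alone; the origin is the centre of its underside
- bowl: round thrown clay bowl, 132 mm wide, 59 mm tall, on the side of the table where the tester is not; leave it alone; the origin is the centre of its underside
- tumbler: pale green tumbler, 65 mm wide, 84 mm tall, at the far left; leave it alone; the origin is the centre of its underside
- beaker: small off-white beaker, 68 mm wide, 68 mm tall, at the right; leave it alone; the origin is the centre of its underside

How it is judged:
By the outcome, as a careful person would: the job done as asked, in the order asked, and still so for the second after the job is handed in, while the arm keeps its last pose, push and grip.
It also fails if it takes over 48 s, if anything falls off the work surface, if the arm or the gripper's body presses on something with over 40 N, if the wrist force passes 120 N, or if a joint passes its speed limit or range.

## Robot

A 6-joint arm with a two-finger parallel gripper is mounted at the origin on the work surface; the furniture and walls round the work are solid. World frame = base frame: x ahead of the robot, y to its left, z up, the work surface at z = 0. Lengths are in m, angles in rad, forces in N, time in s.
With the tool pointing down it reaches from about 0.225 to 0.875 m from the base axis. Payload 3.4 kg.
Tool frame: the origin (TCP) lies midway between the tips of the shut fingers; the grasp point (between the pads) lies 19 mm behind it (manip.grip_point_offset is the distance from the TCP to the grasp point, in m); z points along the fingers, y is the line along which they close (so a half turn about z gives the same grasp; the last joint's range is limited). The gripper opens to 85 mm and grips with 20 to 120 N. Pads are 22 mm wide; open, the fingers measure 114 mm over their backs; the gripper's body (76 mm by 85 mm) begins 54 mm behind the grasp point. The pads swing forward as they close: fully open they stand 13 mm farther back than shut.
Start: joints at [1.064, 0.276, 1.505, -0, 1.361, -0.121], TCP at [0.216, 0.533, 0.231] pointing down, gripper open.
Joint ranges: [-2.89, 2.89], [-0.75, 2.08], [0.22, 2.7], [-1.18, 4.32], [0.11, 2.71], [-2.7, 2.7]. Speed limits (rad/s): [2.57, 2.57, 3.14, 3.14, 3.14, 3.14].

## Interface

Orientations are given as a unit quaternion [w, x, y, z].
In Python, from rig import manip gives the robot as it stands.
- The arm moves only by the shell command python3 -m handwheel 'ROWS' [FORCE]. ROWS is JSON, a list of rows, each an object with "translation": the shift along the tool's x, y, z in m, a list of three; "angular": the turn, a rotation vector about the tool's x, y, z in degrees, a list of three; "hand": the closure, from 0 (fully open) to 1 (shut). A call has 1 to 10 rows; each row shifts and turns the commanded pose from where the row before left it, along the tool's axes as they then stand; what a row does not reach is not made up. A row lasts 1/12 s, in which the tool goes at most 41.7 mm and 7.16 degrees, less where a joint would pass 70% of its speed; a pose out of reach is approached as far as the arm can. A call with a gripper value outside its range is refused whole. The fingers move at their own pace and stop on an object; FORCE is the grip in N (left out, the last holds). Time passes only in rows, so rows that do not move let the fingers close. It gives the time, the measured TCP pose, the force, the opening and the grip force at its end, in the units of the state.
- manip.get_state(): the state, without advancing time (a new reading comes with each control period).
- manip.get_image(name): name is "scene" or "top" or "wrist"; returns the picture (400x640x3 uint8, red, green, blue); there is no depth.
- manip.camera_info(name): a dict with "camera_matrix" (3x3 intrinsics, pixels), "eye" and "orientation" of the camera in the world; the wrist camera has in their place "tool_from_camera" (4x4, takes a point from camera to tool coordinates, whose origin is the TCP and whose axes are the flange's). Camera axes: x right, y down, z forward; pixel columns grow to the right and rows downward; lengths in m; the calibration is good to about 2 mm. A picture is of the moment at which its call begins: read the wrist's pose just before it. camera_info takes no time and is no camera call.
- manip.sign_off(): hands the job in; it is judged then, once.
The state is a dict: "clock": time; "qpos": joint angles; "qd": joint speeds; "effort": joint torques, N m; "position": TCP position; "ee_rot": TCP orientation; "contact_force": force on the tool from outside, world axes, zero at the start; "moment": the same for the moment, N m; "width": finger opening in m; "gripper_force": force on a finger pad.
Only numpy, scipy, OpenCV 4.12 (cv2) and the standard library are available. Lean on these libraries where they do the work, as an engineer would, in place of code of your own. Each camera call takes 0.05 s, during which the arm holds its last target. There are 200 camera calls.

## Working session

There is one attempt and no reset: what is moved stays moved. The work goes in short steps, Python scripts to look and compute and a shell command to move; the robot and the scene stay as the last step left them, time stands still between calls to the robot, and variables do not carry over. Pictures are saved under pics/ and viewed, at most 10 in all, crops included, and the job is handed in when it is done.

```bash
mkdir -p pics; cat > h.py <<'E'
import numpy as np, cv2
from scipy.spatial.transform import Rotation as R
from rig import manip
def save(n,f):
    im=manip.get_image(n); cv2.imwrite('pics/'+f,cv2.cvtColor(im,cv2.COLOR_RGB2BGR)); return im
E
python3 - <<'E'
from h import *
s=manip.get_state();print(s)
for n in('scene','top','wrist'):print(manip.camera_info(n))
a=save('scene','s.png');b=save('top','t.png')
E
```

```text
{'clock': 0.0, 'qpos': array([ 1.06398658e+00,  2.76585075e-01,  1.50613245e+00,  3.07931604e-05,
        1.36072263e+00, -1.20991011e-01]), 'qd': array([ 0.00039234, -0.00050118,  0.001241  ,  0.00065456,  0.00103082,
       -0.00026021]), 'effort': array([-6.35055549e-04, -4.16771615e+01, -2.45801622e+01,  1.07629189e-04,
        1.11220303e-02,  5.28982673e-05]), 'position': array([0.21611054, 0.53226398, 0.23044566]), 'ee_rot': array([-2.99547462e-04,  1.91718186e-01,  9.81449583e-01, -8.73966792e-04]), 'contact_force': array([-0.09441853,  0.27976565, -0.68332269]), 'moment': array([-0.01406666, -0.02653986, -0.00767173]), 'gripper_force': 0.0, 'width': 0.08522471250895355}
{'camera_matrix': array([[378.07931288,   0.        , 327.90189697],
       [  0.        , 378.07931288, 194.23413014],
       [  0.        ,   0.        ,   1.        ]]), 'eye': array([-0.2328103 , -0.44039208,  0.58603693]), 'orientation': array([-0.46392056,  0.77146509, -0.37381054,  0.22334953])}
{'camera_matrix': array([[381.48502276,   0.        , 319.56200278],
       [  0.        , 381.48502276, 201.24416074],
       [  0.        ,   0.        ,   1.        ]]), 'eye': array([0.23449227, 0.10481326, 1.18629434]), 'orientation': array([ 0.06635851, -0.69601769,  0.71176118, -0.06746814])}
{'camera_matrix': array([[304.06735922,   0.        , 313.35984966],
       [  0.        , 304.06735922, 198.27878447],
       [  0.        ,   0.        ,   1.        ]]), 'tool_from_camera': array([[-4.27982668e-04, -9.50370100e-01, -3.11121342e-01,
         7.99329482e-02],
       [ 9.99999808e-01, -2.67225540e-04, -5.59329750e-04,
        -4.76041548e-04],
       [ 4.48430702e-04, -3.11121522e-01,  9.50370032e-01,
        -1.41984507e-01],
       [ 0.00000000e+00,  0.00000000e+00,  0.00000000e+00,
         1.00000000e+00]])}
```

View pics/s.png

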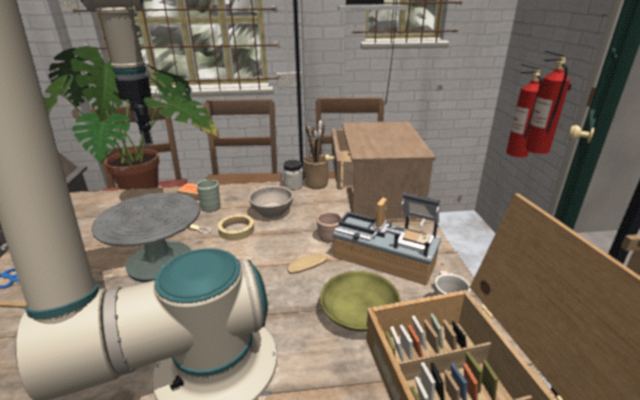

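View pics/t.png

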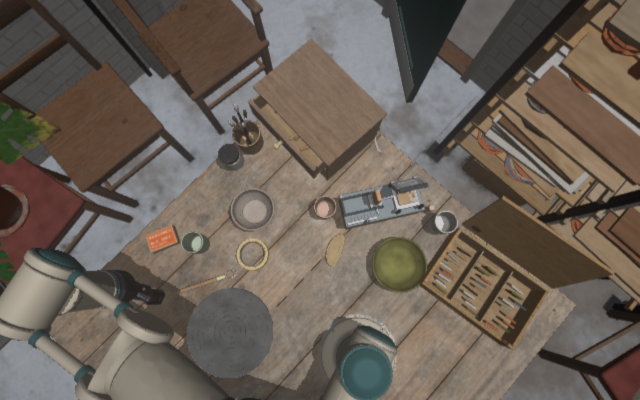

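The tester is at about (384,203) in top and (388,240) in scene, with the guard open at the right and the handle at scene (381,212). Next I'll enlarge both.

```bash
python3 - <<'E'
import cv2,numpy as np
a=cv2.imread('pics/t.png')[165:240,330:440];b=cv2.imread('pics/s.png')[190:280,325:445]
a=cv2.resize(a,(770,525)[:2],interpolation=cv2.INTER_CUBIC)
cv2.imwrite('pics/tc.png',a)
cv2.imwrite('pics/sc.png',cv2.resize(b,None,fx=6,fy=6,interpolation=cv2.INTER_CUBIC))
E
```

```text
(no output)
```

View pics/tc.png

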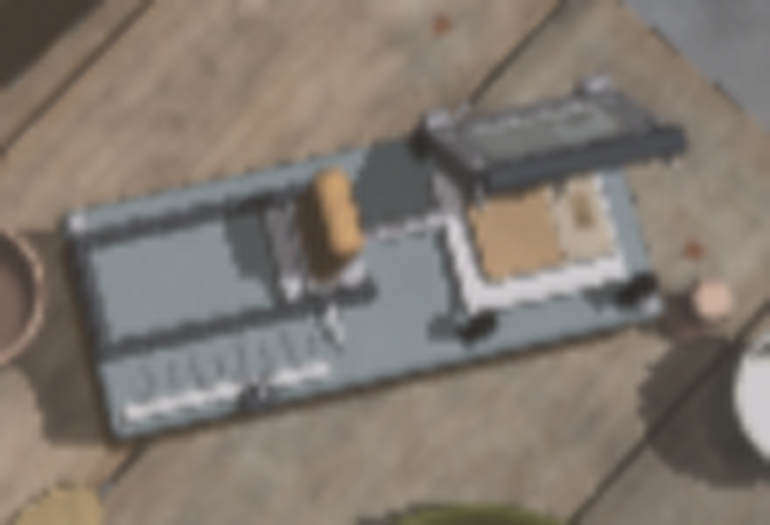

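View pics/sc.png

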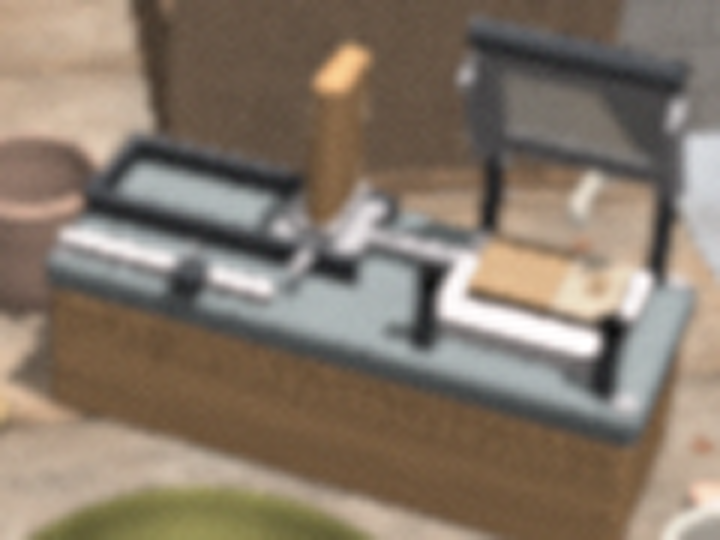

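Top crop: plate corners are at (70,217), (113,437) and (660,310), handle top at (342,212), bar from (487,183) to (683,140), rider at (255,392) and pointer tip at (337,345). Scene crop: bar from (475,32) to (688,78), rider at (188,262) and pointer tip at (280,292).

```bash
cat >> h.py <<'E'
def ray(n,uv,st=None):
    c=manip.camera_info(n);K=c['camera_matrix']
    d=np.linalg.inv(K)@[*uv,1.]
    if n=='wrist':
        T=c['tool_from_camera'];q=st['ee_rot'];A=R.from_quat(np.r_[q[1:],q[0]]).as_matrix()
        return A@T[:3,3]+st['position'],A@T[:3,:3]@d
    q=c['orientation'];return c['eye'],R.from_quat(np.r_[q[1:],q[0]]).as_matrix()@d
def atz(n,uv,z,st=None):
    e,d=ray(n,uv,st);return e+d*(z-e[2])/d[2]
def tri(u1,u2,n1='top',n2='scene'):
    (e,d),(f,g)=ray(n1,u1),ray(n2,u2);t=np.linalg.lstsq(np.c_[d,-g],f-e,rcond=None)[0]
    a,b=e+d*t[0],f+g*t[1];return (a+b)/2,np.linalg.norm(a-b)
E
python3 - <<'E'
from h import *
np.set_printoptions(precision=4,suppress=True)
T=lambda x,y:(330+x/7,165+y/7)
S=lambda x,y:(325+x/6,190+y/6)
c=[atz('top',T(*p),.076) for p in((70,217),(113,437),(660,310))]
print(c,np.linalg.norm(c[0]-c[1]),np.linalg.norm(c[2]-c[1]))
cs=[atz('scene',S(*p),.076) for p in((45,262),(635,435))];print('scene corners',cs,np.linalg.norm(cs[0]-cs[1]))
for cc in (c[1:],cs):
    y=cc[0]-cc[1];y/=np.linalg.norm(y);x=np.array([y[1],-y[0],0]);m=(cc[0]+cc[1])/2+.05*x
    print('center',m,'yaw',np.degrees(np.arctan2(-y[0],y[1])))
    def loc(p):d=p-m;return np.array([d@x,d@y,p[2]])
    for nm,p in dict(h=atz('top',T(342,212),.159),hs=atz('scene',S(345,68),.159),pt=atz('top',T(337,345),.087),ps=atz('scene',S(280,292),.087),r=atz('top',T(255,392),.09),rs=atz('scene',S(188,265),.09)).items():print(nm,p,loc(p))
    for a,b in(((487,183),(475,32)),((683,140),(688,78))):
        p,e=tri(T(*a),S(*b));print('bar',p,e,loc(p))
E
```

```text
[array([0.462 , 0.0396, 0.076 ]), array([0.3678, 0.0247, 0.076 ]), array([ 0.4164, -0.2078,  0.076 ])] 0.09538213213624384 0.23748187782808539
scene corners [array([0.3667, 0.0217, 0.076 ]), array([ 0.41  , -0.2112,  0.076 ])] 0.23685966914489107
center [ 0.441  -0.0813  0.076 ] yaw 11.813897937756977
h [ 0.4446 -0.0624  0.159 ] [0.0074 0.0178 0.159 ]
hs [ 0.4465 -0.063   0.159 ] [0.0091 0.0168 0.159 ]
pt [ 0.4028 -0.0691  0.087 ] [-0.0349  0.0197  0.087 ]
ps [ 0.3933 -0.0717  0.087 ] [-0.0447  0.0192  0.087 ]
r [ 0.3835 -0.0337  0.09  ] [-0.0466  0.0584  0.09  ]
rs [ 0.3829 -0.0359  0.09  ] [-0.0476  0.0563  0.09  ]
bar [ 0.4487 -0.1139  0.1905] 0.001572460753266981 [ 0.0008 -0.0334  0.1905]
bar [ 0.4638 -0.19    0.1908] 0.0018435318032133325 [ 0.     -0.111   0.1908]
center [ 0.4375 -0.0856  0.076 ] yaw 10.531480503847503
h [ 0.4446 -0.0624  0.159 ] [0.0112 0.0215 0.159 ]
hs [ 0.4465 -0.063   0.159 ] [0.013  0.0207 0.159 ]
pt [ 0.4028 -0.0691  0.087 ] [-0.0311  0.0226  0.087 ]
ps [ 0.3933 -0.0717  0.087 ] [-0.0409  0.0218  0.087 ]
r [ 0.3835 -0.0337  0.09  ] [-0.0436  0.0609  0.09  ]
rs [ 0.3829 -0.0359  0.09  ] [-0.0446  0.0588  0.09  ]
bar [ 0.4487 -0.1139  0.1905] 0.001572460753266981 [ 0.0058 -0.0298  0.1905]
bar [ 0.4638 -0.19    0.1908] 0.0018435318032133325 [ 0.0068 -0.1074  0.1908]
```

```bash
python3 -m handwheel '[{"translation":[0,0,-0.01],"angular":[0,0,-6.7],"hand":1},{"translation":[0,0,-0.01],"angular":[0,0,-6.7],"hand":1},{"translation":[0,0,-0.01],"angular":[0,0,-6.7],"hand":1},{"translation":[0,0,-0.01],"angular":[0,0,-6.7],"hand":1},{"translation":[0,0,-0.01],"angular":[0,0,-6.7],"hand":1},{"translation":[0,-0.02,0],"angular":[0,0,0],"hand":1},{"translation":[-0.005,-0.038,0],"angular":[0,0,0],"hand":1},{"translation":[-0.005,-0.038,0],"angular":[0,0,0],"hand":1},{"translation":[-0.005,-0.038,0],"angular":[0,0,0],"hand":1},{"translation":[-0.005,-0.038,0],"angular":[0,0,0],"hand":1}]'
```

```text
clock: 0.93
position: [0.2698, 0.3664, 0.2808]
ee_rot: [-0.0, -0.1, 0.995, -0.0]
contact_force: [1.6, -0.1, 0.3]
width: -0.0002
gripper_force: 0.0
```

```bash
python3 -m handwheel '[{"translation":[-0.006,-0.039,0],"angular":[0,0,0],"hand":1},{"translation":[-0.006,-0.039,0],"angular":[0,0,0],"hand":1},{"translation":[-0.006,-0.039,0],"angular":[0,0,0],"hand":1},{"translation":[-0.006,-0.039,0],"angular":[0,0,0],"hand":1},{"translation":[-0.006,-0.039,0],"angular":[0,0,0],"hand":1},{"translation":[-0.006,-0.039,0],"angular":[0,0,0],"hand":1},{"translation":[-0.006,-0.039,0],"angular":[0,0,0],"hand":1},{"translation":[-0.006,-0.039,0],"angular":[0,0,0],"hand":1},{"translation":[-0.006,-0.039,0],"angular":[0,0,0],"hand":1},{"translation":[-0.006,-0.02,0],"angular":[0,0,0],"hand":1}]'
python3 -m handwheel '[{"translation":[0,-0.02,0],"angular":[0,0,0],"hand":1},{"translation":[0,0,0],"angular":[0,0,0],"hand":1}]'
python3 - <<'E'
from h import *
import pickle
s=manip.get_state();print(s['position'],s['ee_rot'],s['qd'].round(3));pickle.dump(s,open('w1.pkl','wb'))
im=save('wrist','w1.png')
E
```

```text
clock: 1.77
position: [0.4026, 0.0124, 0.2811]
ee_rot: [-0.0, -0.098, 0.995, -0.001]
contact_force: [0.7, -0.7, -0.1]
width: -0.0001
gripper_force: 0.0
clock: 1.93
position: [0.4069, -0.0066, 0.2808]
ee_rot: [-0.0, -0.097, 0.995, -0.001]
contact_force: [-0.2, 0.5, 0.3]
width: -0.0001
gripper_force: 0.0
[ 0.40691088 -0.00661982  0.28081619] [-3.28084472e-04 -9.71406238e-02  9.95270160e-01 -9.48371164e-04] [ 0.057 -0.019  0.021  0.057  0.027  0.059]
```

View pics/w1.png

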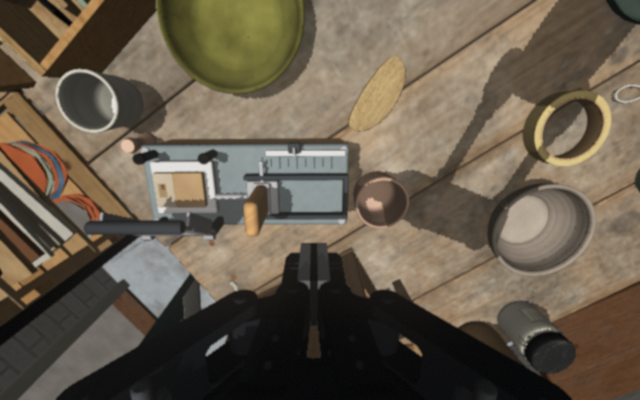

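The wrist view shows the tester at about (245,180), nearly square to the image, with the bar at about (135,227), the handle top at about (252,222) and the rider at (295,149). I'll crop in closer.

```bash
python3 - <<'E'
import cv2
b=cv2.imread('pics/w1.png')[130:250,80:360]
cv2.imwrite('pics/wc.png',cv2.resize(b,(784,336),interpolation=cv2.INTER_CUBIC))
E
```

```text
(no output)
```

View pics/wc.png

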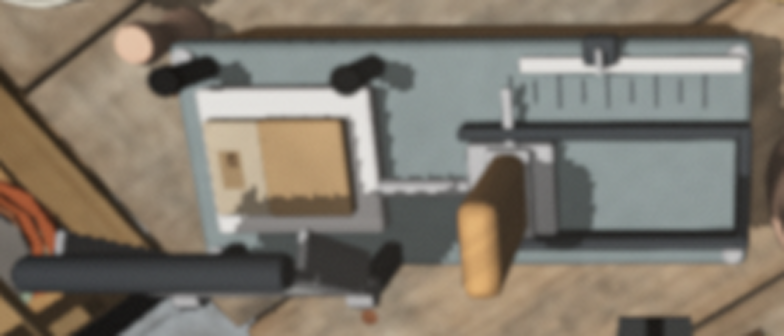

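Crop: near plate edge runs from (175,40) to (750,40), far right corner is at (748,262), pointer tip at (506,90), fin at (600,58), handle top at (479,247), bar from (18,273) to (289,272).

```bash
python3 - <<'E'
from h import *
import pickle
np.set_printoptions(precision=4,suppress=True)
s=pickle.load(open('w1.pkl','rb'))
W=lambda x,y,z:atz('wrist',(80+x/2.8,130+y/2.8),z,s)
a,b,c=W(175,41,.076),W(750,41,.076),W(748,262,.076)
print(a,b,c,np.linalg.norm(a-b),np.linalg.norm(b-c))
y=(b-a)/np.linalg.norm(b-a);x=np.array([y[1],-y[0],0]);m=(a+b)/2+.05*x
print('yaw',np.degrees(np.arctan2(-y[0],y[1])),'c',m)
q=s['ee_rot'];A=R.from_quat(np.r_[q[1:],q[0]]).as_matrix();print(A[:,:2].T,np.degrees(np.arctan2(-A[0,1],A[1,1])))
loc=lambda p:np.array([(p-m)@x,(p-m)@y,p[2]])
for n,p in dict(handle=W(479,247,.159),ptr=W(506,90,.087),rider=W(600,58,.092),barL=W(18,273,.1907),barR=W(289,272,.1907)).items():print(n,p,loc(p))
E
```

```text
[ 0.4142 -0.2039  0.076 ] [0.3692 0.0249 0.076 ] [0.4637 0.0461 0.076 ] 0.2332342751519445 0.09683200057288013
yaw 11.142426630945751 c [ 0.4408 -0.0798  0.076 ]
[[-0.9811 -0.1934  0.0008]
 [-0.1934  0.9811 -0.0018]] 11.14912636416132
handle [ 0.4434 -0.0594  0.159 ] [0.0065 0.0195 0.159 ]
ptr [ 0.4057 -0.0678  0.087 ] [-0.0321  0.0186  0.087 ]
rider [ 0.385 -0.033  0.092] [-0.0457  0.0567  0.092 ]
barL [ 0.4643 -0.1881  0.1907] [ 0.0022 -0.1108  0.1907]
barR [ 0.4484 -0.1092  0.1907] [ 0.0018 -0.0303  0.1907]
```

```bash
python3 -m handwheel '[{"translation":[-0.012,-0.037,0],"angular":[0,0,0],"hand":1},{"translation":[-0.012,-0.038,0],"angular":[0,0,0],"hand":1},{"translation":[-0.012,-0.037,0],"angular":[0,0,0],"hand":1},{"translation":[-0.012,-0.037,0],"angular":[0,0,0],"hand":1},{"translation":[0,0,0.02],"angular":[0,0,0],"hand":1},{"translation":[0,0,0.025],"angular":[0,0,0],"hand":1},{"translation":[0,0,0.025],"angular":[0,0,0],"hand":1},{"translation":[0,0,0.025],"angular":[0,0,0],"hand":1},{"translation":[0,0,0],"angular":[0,0,0],"hand":1},{"translation":[0,0,0],"angular":[0,0,0],"hand":1}]'
cat >> h.py <<'E'
M=np.array([.4408,-.0798,0]);X=np.array([.9811,.1934,0]);Y=np.array([-.1934,.9811,0])
def loc(p):d=p-M;return np.array([d@X,d@Y,p[2]]).round(4)
def st():
    s=manip.get_state();f=s['contact_force'];print('loc',loc(s['position']),'F',np.round([f@X,f@Y,f[2]],1),'w',s['width'],s['gripper_force'],s['clock'])
E
python3 -c "
from h import *
st()"
```

```text
clock: 2.82
position: [0.4816, -0.1383, 0.1855]
ee_rot: [-0.001, -0.1, 0.995, 0.001]
contact_force: [0.5, -0.1, 1.0]
width: 0.0
gripper_force: 0.0
loc [ 0.0288 -0.0653  0.1855] F [ 0.5 -0.2  1. ] w 2.1569074535988434e-05 0.0 2.8167
```

```bash
python3 -m handwheel '[{"translation":[0.005,0,0],"angular":[0,0,0],"hand":1},{"translation":[0.004,0,0.001],"angular":[0,0,0],"hand":1},{"translation":[0.004,0,0.002],"angular":[0,0,0],"hand":1},{"translation":[0.004,0,0.002],"angular":[0,0,0],"hand":1},{"translation":[0.004,0,0.002],"angular":[0,0,0],"hand":1},{"translation":[0.004,0,0.002],"angular":[0,0,0],"hand":1},{"translation":[0.004,0,0.002],"angular":[0,0,0],"hand":1},{"translation":[0.004,0,0.002],"angular":[0,0,0],"hand":1},{"translation":[0.004,0,0.003],"angular":[0,0,0],"hand":1},{"translation":[0,0,0],"angular":[0,0,0],"hand":1}]'
python3 -c "
from h import *
st();save('scene','s2.png')
b=cv2.imread('pics/s2.png')[170:290,320:450]
cv2.imwrite('pics/s2c.png',cv2.resize(b,None,fx=4,fy=4,interpolation=cv2.INTER_CUBIC))"
```

```text
clock: 3.65
position: [0.4447, -0.1472, 0.1696]
ee_rot: [-0.001, -0.099, 0.995, 0.0]
contact_force: [1.0, -0.3, -0.4]
width: -0.0002
gripper_force: 0.0
loc [-0.0092 -0.0668  0.1696] F [ 0.9 -0.5 -0.4] w -0.00023756126276488416 0.0 3.65
```

View pics/s2c.png

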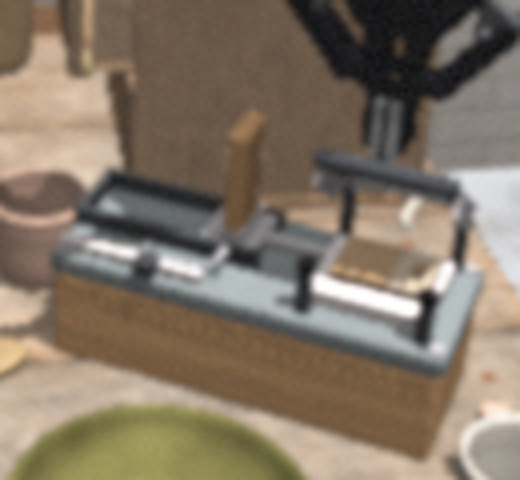

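The guard has followed the fingers. Its bar is now at crop (318,160)–(458,192), i.e. scene (416.8,214), with the fingertip behind it.

```bash
python3 -c "
from h import *
e,d=ray('scene',(416.8,214))
t=(-.0705-(e-M)@Y)/(d@Y);print(loc(e+d*t))"
```

```text
[-0.009  -0.0705  0.1577]
```

```bash
python3 -c "
from h import *
c=manip.camera_info('scene');q=c['orientation'];A=R.from_quat(np.r_[q[1:],q[0]]).as_matrix()
for a in(1.1,.9,.8,.7,.6,.5):
  p=M+X*(.038-.083*np.cos(a))-Y*.0705+[0,0,.116+.083*np.sin(a)]
  v=c['camera_matrix']@A.T@(p-c['eye']);print(a,v[:2]/v[2])"
```

```text
1.1 [419.57374849 199.29462502]
0.9 [417.38069037 205.71366835]
0.8 [416.31483331 209.21025745]
0.7 [415.28779296 212.84223088]
0.6 [414.31289632 216.56405477]
0.5 [413.40276953 220.32841878]
```

```bash
python3 -m handwheel '[{"translation":[0,0,-0.014],"angular":[0,0,0],"hand":1},{"translation":[0,0,0],"angular":[0,0,0],"hand":1},{"translation":[0.009,0,0],"angular":[0,0,0],"hand":1},{"translation":[0.009,0,0],"angular":[0,0,0],"hand":1},{"translation":[0.001,-0.002,0.005],"angular":[0,0,0],"hand":1},{"translation":[0.001,-0.002,0.004],"angular":[0,0,0],"hand":1},{"translation":[0.001,0,0.004],"angular":[0,0,0],"hand":1},{"translation":[0.001,0,0.004],"angular":[0,0,0],"hand":1},{"translation":[0.001,0,0.004],"angular":[0,0,0],"hand":1},{"translation":[0.001,0,0.004],"angular":[0,0,0],"hand":1}]'
python3 -m handwheel '[{"translation":[0.001,0,0.004],"angular":[0,0,0],"hand":1},{"translation":[0.001,0,0.004],"angular":[0,0,0],"hand":1},{"translation":[0.001,0,0.004],"angular":[0,0,0],"hand":1},{"translation":[0.001,0,0.004],"angular":[0,0,0],"hand":1},{"translation":[0.001,0,0.004],"angular":[0,0,0],"hand":1},{"translation":[0.001,0,0.003],"angular":[0,0,0],"hand":1},{"translation":[0.001,0,0.003],"angular":[0,0,0],"hand":1},{"translation":[0,0,0.003],"angular":[0,0,0],"hand":1},{"translation":[0,0,0.003],"angular":[0,0,0],"hand":1},{"translation":[0,0,0],"angular":[0,0,0],"hand":1}]'
python3 -c "
from h import *
st()"
```

```text
clock: 4.53
position: [0.4232, -0.1559, 0.1587]
ee_rot: [-0.0, -0.099, 0.995, 0.0]
contact_force: [-1.4, -0.5, 2.5]
width: -0.0
gripper_force: 1.1
clock: 5.37
position: [0.4165, -0.1571, 0.1267]
ee_rot: [-0.0, -0.099, 0.995, 0.0]
contact_force: [0.2, -0.3, 0.4]
width: 0.0002
gripper_force: 0.0
loc [-0.0388 -0.0712  0.1267] F [ 0.1 -0.3  0.4] w 0.00018476762803780583 0.0 5.3667
```

```bash
python3 -m handwheel '[{"translation":[0.001,0,0.002],"angular":[0,0,0],"hand":1},{"translation":[0.001,0,0.002],"angular":[0,0,0],"hand":1},{"translation":[0.001,0,0.001],"angular":[0,0,0],"hand":1},{"translation":[0,0,0.001],"angular":[0,0,0],"hand":1},{"translation":[0,0,0],"angular":[0,0,0],"hand":1},{"translation":[0,0,0],"angular":[0,0,0],"hand":1}]'
python3 -c "
from h import *
st();save('scene','s3.png')
b=cv2.imread('pics/s3.png')[170:290,320:450]
cv2.imwrite('pics/s3c.png',cv2.resize(b,None,fx=4,fy=4,interpolation=cv2.INTER_CUBIC))"
```

```text
clock: 5.87
position: [0.4139, -0.158, 0.1218]
ee_rot: [0.0, -0.099, 0.995, -0.0]
contact_force: [-0.0, 0.4, 5.1]
width: 0.0003
gripper_force: 2.4
loc [-0.0415 -0.0715  0.1218] F [0.  0.4 5.1] w 0.0002867027353386136 2.433336451649666 5.8667
```

View pics/s3c.png

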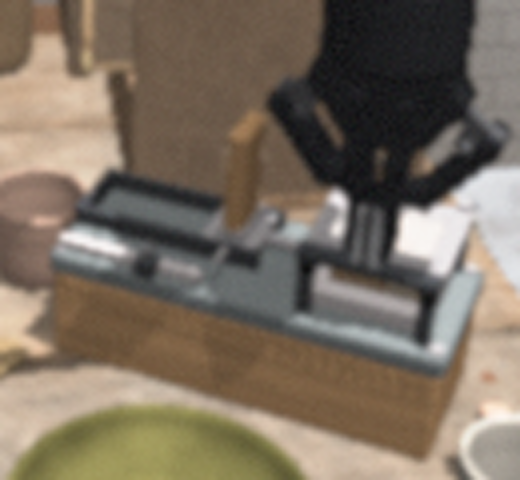

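The bar now rests at the post tops, crop (305,250)–(435,290), with the frame level. I'll press slightly more to check that it's on the stops.

```bash
python3 -m handwheel '[{"translation":[0,0,0.001],"angular":[0,0,0],"hand":1},{"translation":[0,0,0.001],"angular":[0,0,0],"hand":1},{"translation":[0,0,0],"angular":[0,0,0],"hand":1}]'
```

```text
clock: 6.17
position: [0.414, -0.1581, 0.1214]
ee_rot: [0.001, -0.099, 0.995, -0.0]
contact_force: [-4.5, 1.5, 17.5]
width: 0.0002
gripper_force: 9.0
```

```bash
python3 -m handwheel '[{"translation":[0,0,-0.01],"angular":[0,0,0],"hand":1},{"translation":[0,0,-0.035],"angular":[0,0,0],"hand":1},{"translation":[0,0,-0.038],"angular":[0,0,0],"hand":1},{"translation":[-0.016,0.030,0],"angular":[0,0,0],"hand":0.5},{"translation":[-0.017,0.030,0],"angular":[0,0,0],"hand":0.5},{"translation":[-0.016,0.030,0],"angular":[0,0,0],"hand":0.5},{"translation":[0,0,0],"angular":[0,0,0],"hand":0.5},{"translation":[0,0,0],"angular":[0,0,0],"hand":0.5}]'
python3 -c "
from h import *
st();s=manip.get_state();im=save('wrist','w2.png')
for z in(.087,.092):
  pass
b=cv2.imread('pics/w2.png')[0:400,160:560];cv2.imwrite('pics/w2c.png',cv2.resize(b,(600,600),interpolation=cv2.INTER_CUBIC))
import pickle;pickle.dump(s,open('w2.pkl','wb'))"
```

```text
clock: 6.83
position: [0.4438, -0.0587, 0.202]
ee_rot: [-0.0, -0.101, 0.995, -0.0]
contact_force: [-0.3, -0.8, 0.6]
width: 0.043
gripper_force: 0.0
loc [0.007  0.0201 0.202 ] F [-0.5 -0.7  0.6] w 0.0429619175781535 0.0 6.8333
```

View pics/w2c.png

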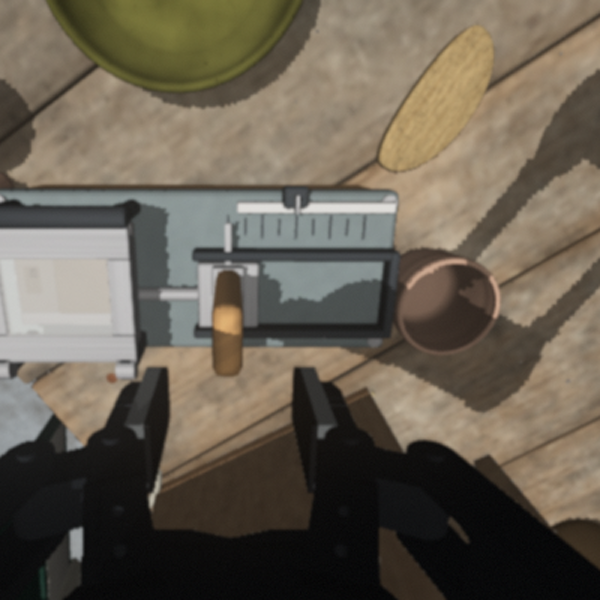

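The guard is down and level. The pointer tip is at (228.5,218), the fin at (297.5,203) and the handle top at (228,340), midway between the open fingers.

```bash
python3 -c "
from h import *
import pickle;s=pickle.load(open('w2.pkl','rb'))
for n,u,z in(('ptr',(228.5,218),.087),('fin',(297.5,203),.092),('handle',(228,340),.159)):print(n,loc(atz('wrist',(160+u[0]/1.5,u[1]/1.5),z,s)))"
python3 -m handwheel '[{"translation":[0,-0.001,0.02],"angular":[0,0,0],"hand":0.5},{"translation":[0,0,0.022],"angular":[0,0,0],"hand":0.5},{"translation":[0,0,0.022],"angular":[0,0,0],"hand":0.5},{"translation":[0,0,0.018],"angular":[0,0,0],"hand":0.5},{"translation":[0,0,0],"angular":[0,0,0],"hand":0.5},{"translation":[0,0,0],"angular":[0,0,0],"hand":0.8},{"translation":[0,0,0],"angular":[0,0,0],"hand":1},{"translation":[0,0,0],"angular":[0,0,0],"hand":1},{"translation":[0,0,0],"angular":[0,0,0],"hand":1},{"translation":[0,0,0],"angular":[0,0,0],"hand":1}]' 50
python3 -c "
from h import *
st()"
```

```text
ptr [-0.036   0.0185  0.087 ]
fin [-0.0452  0.056   0.092 ]
handle [0.007  0.0188 0.159 ]
clock: 7.72
position: [0.4445, -0.0601, 0.1213]
ee_rot: [0.001, -0.099, 0.995, 0.001]
contact_force: [-1.7, 4.8, 0.7]
width: 0.0137
gripper_force: 50.1
loc [0.0074 0.0186 0.1213] F [-0.7  5.1  0.7] w 0.01373067937422191 50.09259223937988 7.7167
```

```bash
python3 -m handwheel '[{"translation":[0,0.003,0],"angular":[0,0,0],"hand":1},{"translation":[0,0.004,0],"angular":[0,0,0],"hand":1},{"translation":[0,0.005,0],"angular":[0,0,0],"hand":1},{"translation":[0,0.005,0],"angular":[0,0,0],"hand":1},{"translation":[0,0.005,0],"angular":[0,0,0],"hand":1},{"translation":[0,0.005,0],"angular":[0,0,0],"hand":1},{"translation":[0,0.004,0],"angular":[0,0,0],"hand":1},{"translation":[0,0.003,0],"angular":[0,0,0],"hand":1},{"translation":[0,0,0],"angular":[0,0,0],"hand":1},{"translation":[0,0,0],"angular":[0,0,0],"hand":1}]' 60
python3 -c "
from h import *
st();s=manip.get_state();im=save('wrist','w3.png')
b=cv2.imread('pics/w3.png')
b=b[70:200,220:420];cv2.imwrite('pics/w3c.png',cv2.resize(b,(800,520),interpolation=cv2.INTER_CUBIC))
import pickle;pickle.dump(s,open('w3.pkl','wb'))
c=manip.camera_info('wrist');T=c['tool_from_camera'];q=s['ee_rot'];A=R.from_quat(np.r_[q[1:],q[0]]).as_matrix()
for x,y,z in((-.036,.0512,.087),(-.0457,.0562,.092)):
  p=M+X*x+Y*y+[0,0,z];v=c['camera_matrix']@T[:3,:3].T@(A.T@(p-s['position'])-T[:3,3]);print(v[:2]/v[2])"
```

```text
clock: 8.55
position: [0.4384, -0.03, 0.1213]
ee_rot: [0.001, -0.1, 0.995, -0.003]
contact_force: [-1.0, -7.4, 0.3]
width: 0.0131
gripper_force: 58.8
loc [0.0073 0.0493 0.1213] F [-2.4 -7.   0.3] w 0.01307591509452965 58.80515098571777 8.55
[318.03777031 164.77431226]
[327.16664891 149.7107971 ]
```

```bash
python3 -m handwheel '[{"translation":[0,0.002,0],"angular":[0,0,0],"hand":1},{"translation":[0,0.002,0],"angular":[0,0,0],"hand":1},{"translation":[0,0.0015,0],"angular":[0,0,0],"hand":1},{"translation":[0,0,0],"angular":[0,0,0],"hand":1},{"translation":[0,0,0],"angular":[0,0,0],"hand":1},{"translation":[0,0,0],"angular":[0,0,0],"hand":1}]'
python3 -c "
from h import *
st();s=manip.get_state();im=save('wrist','w4.png')
b=cv2.imread('pics/w4.png')
b=b[130:190,275:375];cv2.imwrite('pics/w4c.png',cv2.resize(b,(800,480),interpolation=cv2.INTER_CUBIC))
import pickle;pickle.dump(s,open('w4.pkl','wb'))"
```

```text
clock: 9.1
position: [0.4373, -0.0249, 0.1213]
ee_rot: [0.001, -0.1, 0.995, -0.003]
contact_force: [-0.3, -8.3, 0.1]
width: 0.0135
gripper_force: 58.8
loc [0.0072 0.0545 0.1213] F [-1.9 -8.1  0.1] w 0.013544828919265306 58.79279315471649 9.1
```

View pics/w4c.png

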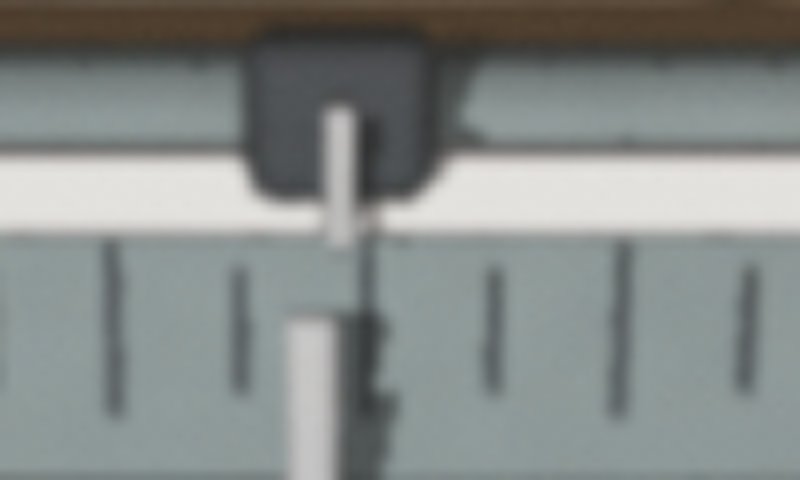

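The pointer tip is centred at (313,330) and the fin at (340,190), so the pointer is about 27 zoomed px (about 2 mm) short.

```bash
python3 -c "
from h import *
import pickle;s=pickle.load(open('w4.pkl','rb'))
for n,u,z in(('ptr',(313,325),.087),('fin',(340,180),.092),('finhi',(340,180),.098)):print(n,loc(atz('wrist',(275+u[0]/8,130+u[1]/8),z,s)))"
```

```text
ptr [-0.0325  0.0541  0.087 ]
fin [-0.0441  0.056   0.092 ]
finhi [-0.0452  0.0559  0.098 ]
```

```bash
python3 -m handwheel '[{"translation":[0,0.001,0],"angular":[0,0,0],"hand":1},{"translation":[0,0.001,0],"angular":[0,0,0],"hand":1},{"translation":[0,0,0],"angular":[0,0,0],"hand":1},{"translation":[0,0,0],"angular":[0,0,0],"hand":1},{"translation":[0,0,0],"angular":[0,0,0],"hand":1},{"translation":[0,0,0],"angular":[0,0,0],"hand":1}]'
python3 - <<'E'
from h import *
st();s=manip.get_state();save('wrist','w5.png')
def cen(f,r0,r1,c0=300,c1=335):
    g=cv2.imread(f)[r0:r1,c0:c1].astype(float).min(2).mean(0);w=np.clip(g-np.percentile(g,60)-12,0,None)
    return c0+(w*np.arange(c1-c0)).sum()/w.sum()
for f in('w4','w5'):
    fin=cen(f'pics/{f}.png',145,153,309,328);p=cen(f'pics/{f}.png',173,186)
    print(f,fin,p,loc(atz('wrist',(p,178),.087,s))[1]-loc(atz('wrist',(fin,150),.092,s))[1])
E
```

```text
clock: 9.65
position: [0.437, -0.0231, 0.1213]
ee_rot: [0.001, -0.1, 0.995, -0.003]
contact_force: [-1.7, -9.3, 1.2]
width: 0.0133
gripper_force: 58.8
loc [0.0072 0.0564 0.1213] F [-3.5 -8.8  1.2] w 0.013291146062186477 58.78928303718567 9.65
w4 316.8773510971787 313.1026968356016 -0.0020000000000000018
w5 314.3531294117647 313.09382801067403 -0.0006000000000000033
```

```bash
python3 - <<'E'
from h import *
g=[cv2.cvtColor(cv2.imread(f'pics/{f}.png'),cv2.COLOR_BGR2GRAY) for f in('w4','w5')]
for nm,(r0,r1,c0,c1) in dict(rider=(134,155,302,334),ptr=(172,190,306,322)).items():
    t=cv2.resize(g[0][r0:r1,c0:c1],None,fx=8,fy=8,interpolation=cv2.INTER_CUBIC);w=cv2.resize(g[1][r0-4:r1+4,c0-8:c1+8],None,fx=8,fy=8,interpolation=cv2.INTER_CUBIC)
    _,v,_,l=cv2.minMaxLoc(cv2.matchTemplate(w,t,cv2.TM_CCOEFF_NORMED));print(nm,v,l[0]/8-8,l[1]/8-4)
for f,a in zip(('w4','w5'),g):print(f,a[148:152,308:326].mean(0).round())
E
```

```text
rider 0.9970942139625549 -3.125 0.0
ptr 0.984506368637085 -0.125 -0.125
w4 [ 77.  80.  81.  80.  81.  81.  89. 128. 172. 189. 169. 109.  60.  58.
  69.  78.  80.  78.]
w5 [ 81.  81.  82.  95. 138. 180. 188. 160. 102.  58.  60.  72.  80.  81.
  78.  74.  68.  75.]
```

Matching the rider between the two pictures shows a shift of about 3.0 px of the 3.1 needed, so the pointer is within about 0.1 mm of the mark. The grip is holding, so I'm handing in.

```bash
python3 -c "
from h import *
st();print(manip.sign_off())"
```

```text
loc [0.0072 0.0564 0.1213] F [-2.2 -8.2  1.1] w 0.013366444647841357 58.789499402046204 9.7
the job is handed in; nothing more can be done
None
```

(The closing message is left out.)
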